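# Making up two planting kits on the attic sill

## Robot

A 7-joint arm with a two-finger parallel gripper is mounted at the origin on the work surface. World frame = base frame: x ahead of the robot, y to its left, z up, the work surface at z = 0. Lengths are in m, angles in rad, forces in N, time in s.
With the tool pointing down it reaches from about 0.4 to 0.875 m from the base axis. Payload 6.5 kg.
Tool frame: the origin (TCP) lies midway between the tips of the shut fingers; the grasp point (between the pads) lies 19 mm behind it; z points along the fingers, y is the line along which they close (so a half turn about z gives the same grasp; the last joint's range is limited). The gripper opens to 85 mm and grips with 20 to 120 N. Pads are 22 mm wide; open, the fingers measure 114 mm over their backs; the gripper's body (76 mm by 85 mm) begins 54 mm behind the grasp point. The pads swing forward as they close: fully open they stand 13 mm farther back than shut.
Start: joints at [1.088, 0.536, -0.004, 1.538, 0.003, 1.067, -0.071], TCP at [0.263, -0.594, 0.231] pointing down, gripper open.
Joint ranges: [-2.7, 2.7], [-0.37, 2.16], [-1.27, 1.26], [0.24, 2.4], [-1.31, 4.45], [0.19, 1.91], [-2.76, 2.76]. Speed limits (rad/s): [2.39, 2.39, 3.14, 3.14, 3.14, 3.14, 3.14].

## Interface

Orientations are given as [roll, pitch, yaw] about the fixed x, y, z axes, in that order (R = Rz(yaw) Ry(pitch) Rx(roll)).
In Python, from station import robot gives the robot as it stands. The module is installed in compiled form; this text tells all that it offers.
- The arm moves only by the shell command python3 -m pendant 'ROWS'. ROWS is a JSON object whose one key "rows" holds one flat list of numbers, 5 for each row, row after row: the shift along the tool's x, y, z in mm, then the turn about the tool's z in units of 6 degrees (1.0 is 6 degrees), then the finger opening in mm, from 0 to 85.4. A call has 1 to 5 rows; each row shifts and turns the commanded pose from where the row before left it, along the tool's axes as they then stand; what a row does not reach is not made up. A row lasts 1/12 s, in which the tool goes at most 41.7 mm and 7.16 degrees, less where a joint would pass 70% of its speed; a pose out of reach is approached as far as the arm can. A call is refused whole if a number of a shift passes 41.7 or a number of a turn 1, either way. A call with a gripper value outside its range is refused whole. The fingers move at their own pace and stop on an object; the grip force is fixed at half the most. Time passes only in rows, so rows that do not move let the fingers close. It gives the time, the measured TCP pose, the force, the opening and the grip force at its end, in the units of the state.
- robot.observe(): the state, without advancing time (a new reading comes with each control period).
- robot.capture(name): name is "side" or "top"; returns the picture (420x560x3 uint8, red, green, blue); there is no depth.
- robot.camera_model(name): a dict with "fx", "fy", "cx", "cy" (pixels), "dist" ([k1, k2, p1, p2, k3] as OpenCV has them; the pictures are not rectified), "R" (3x3) and "t" (3): a world point X has camera coordinates R X + t. Camera axes: x right, y down, z forward; pixel columns grow to the right and rows downward; lengths in m; the calibration is good to about 2 mm. A picture is of the moment at which its call begins. camera_model takes no time and is no camera call.
- robot.hand_in(): hands the job in; it is judged then, once.
The state is a dict: "clock": time; "joint_positions": joint angles; "joint_vel": joint speeds; "effort": joint torques, N m; "ee_pos": TCP position; "ee_rot": TCP orientation; "force": force on the tool from outside, world axes, zero at the start; "wrist_torque": the same for the moment, N m; "width": finger opening in m; "grip_force": force on a finger pad.
Only numpy, scipy, OpenCV 4.12 (cv2) and the standard library are available. Lean on these libraries where they do the work, as an engineer would, in place of code of your own. Each camera call takes 0.05 s, during which the arm holds its last target. There are 200 camera calls.

## Task

Make up two planting kits from the stock on the sill. In the rectangular tray put the saucer, flat inside the round seat, with the flowerpot standing upright in the saucer, and the long bamboo marker lying flat inside its lane; in the round tray put the clamp-lid jar, upright inside the round seat, and the short bamboo marker lying flat inside its lane. Set the saucer, pot and jar down rather than dropping them, and leave the mug and the trowel where they are.

Things in the scene. Friction and masses are not known exactly. Their poses are not given: they have to be found in the camera images.
- saucer: Loose small round terracotta saucer, 62 mm outside diameter, 14 mm high, open on top; wall 4 mm, floor 5 mm thick, so the recess inside is about 53 mm across and 9 mm deep. Starts the right way up on the sill. Origin: centre of its underside; z up.
- pot: Loose small terracotta flowerpot, upright and empty, 50 mm high: base 36 mm across, widening to 47 mm at 33 mm height, then a straight collar 54 mm across from 34 to 50 mm height (the part to grip). Origin: centre of its underside; z up.
- jar: Loose glass jar with closed hinged clamp lid, 62 mm high, body 56 mm across up to 40 mm height, lid 54 mm across from 49 to 56 mm; the wire clasp sticks out to 35 mm from the axis on its -x side and the wire hinge likewise on its +x side, so grip it along its y axis. Always starts upright. Origin: centre of its underside; z up.
- marker_long: Loose long bamboo plant marker, a flat slat lying on the sill, 150 mm long, 16 mm wide, 10 mm thick, one end bluntly pointed, a dark node line near the other. Origin: middle of its underside; y along its length towards the pointed end, x across, z up. Its ends may point either way.
- marker_short: Loose short bamboo plant marker, like the long one but 85 mm long (16 mm wide, 10 mm thick). Origin: middle of its underside; y along its length, x across, z up.
- tray_rect: Rectangular grey plastic kit tray, fixed, left or right on the sill: 176 (x) by 216 mm (y), floor top 4 mm above its underside, rim 10 mm high, 4 mm thick. Floor ribs 3 mm high outline a round seat, 82 mm inside diameter, centred at x +35 mm, y 0, and a marker lane 174 mm long (y) by 38 mm wide inside, centred at x -45 mm, y 0. Origin: centre of its underside, z up.
- tray_round: Round grey plastic kit tray, fixed, on the other side: 196 mm diameter, floor top 4 mm above its underside, rim 10 mm high, 4 mm thick. Floor ribs 3 mm high outline a round seat, 72 mm inside diameter, centred at x +42 mm, y 0, and a marker lane 109 mm long (y) by 38 mm wide inside, centred at x -38 mm, y 0. Origin: centre of its underside, z up.
- mug: Bystander: loose blue mug, 80 mm across, 80 mm high, handle towards its +y, at the far left of the sill, in front of a fixed two-tier planter of grey plastic pockets (155 mm high, centred near x 0.58, y 0.60 m). Origin: centre of its underside.
- trowel: Bystander: loose hand trowel lying along y at the far edge of the sill, beyond the stock, about 290 mm long, blade 66 mm wide, 26 mm high. Origin: on the sill, near the middle of its length.
Not all that is in view belongs to the job. There is more than one size of the saucer; the one meant has the size given above.

How it is judged:
By the outcome, as a careful person would: the job done as asked, in the order asked, and still so for the second after the job is handed in, with the robot touching nothing.
It also fails if it takes over 112 s, if anything falls off the work surface, if the arm or the gripper's body presses on something with over 40 N, if the wrist force passes 120 N, or if a joint passes its speed limit or range.

## Working session

There is one attempt and no reset: what is moved stays moved. The work goes in short steps, Python scripts to look and compute and a shell command to move; the robot and the scene stay as the last step left them, time stands still between calls to the robot, and variables do not carry over. Pictures are saved under pics/ and viewed, at most 14 in all, crops included, and the job is handed in when it is done.

```bash
mkdir -p pics
python3 - <<'E'
from station import robot
import cv2
for n in("top","side"):
    im=robot.capture(n); cv2.imwrite(f"pics/{n}0.png",cv2.cvtColor(im,cv2.COLOR_RGB2BGR))
    m=robot.camera_model(n); print(n,{k:(v.tolist() if hasattr(v,'tolist') else v) for k,v in m.items()})
s=robot.observe();print(s)
E
```

```text
top {'fx': 473.61184445703225, 'fy': 473.61184445703225, 'cx': 280.47895797538797, 'cy': 214.9287078520256, 'dist': [-0.03479252577396128, 0.0, 0.0, 0.0, 0.0], 'R': [[-0.01428213208323245, -0.9998754691325384, -0.006713190757260135], [-0.9946945201802639, 0.01489154369590259, -0.10178925999194335], [0.10187655386059893, 0.0052238064033120245, -0.9947833330027948]], 't': [0.03439381635874086, 0.5966795858881536, 1.222809300036568]}
side {'fx': 411.53774340998103, 'fy': 411.53774340998103, 'cx': 276.97327685217886, 'cy': 211.33296508307026, 'dist': [-0.07760048865298945, 0.0, 0.0, 0.0, 0.0], 'R': [[-0.9804925755723192, -0.19636680461185543, -0.008624806901577036], [-0.13060401799345217, 0.6836644844948359, -0.7180149463098773], [0.14689077483465768, -0.7028818895710287, -0.6959742449125069]], 't': [0.5674160090019825, 0.08464779102591118, 0.8073894048118097]}
{'clock': 0.1, 'joint_positions': array([ 1.08779659,  0.53708826, -0.00442114,  1.53875668,  0.00258926,
        1.06730141, -0.07120939]), 'joint_vel': array([ 0.00055923, -0.00304754,  0.00025117, -0.00181601, -0.00142681,
        0.00027627,  0.00103205]), 'effort': array([ 2.52986880e-03, -5.84566534e+01,  1.05191298e+00, -2.59781724e+01,
        1.26054848e-02,  4.59117000e-03,  1.91233124e-05]), 'ee_pos': array([ 0.26289724, -0.59384905,  0.23050913]), 'ee_rot': array([-3.14004888e+00,  1.14113553e-04,  4.16841889e-01]), 'force': array([-0.55627355,  0.62303036, -0.52376079]), 'wrist_torque': array([0.00655624, 0.03221244, 0.05703745]), 'grip_force': 0.0, 'width': 0.08554486827950722}
```

View pics/top0.png

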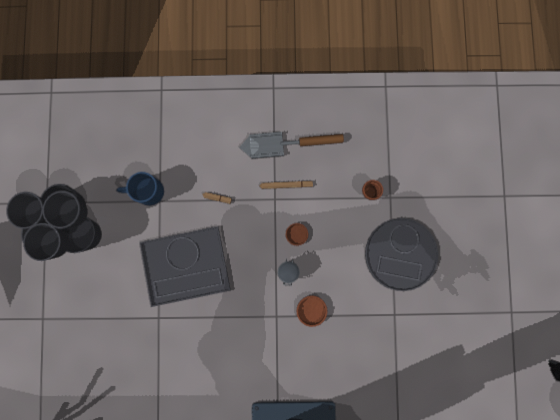

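View pics/side0.png

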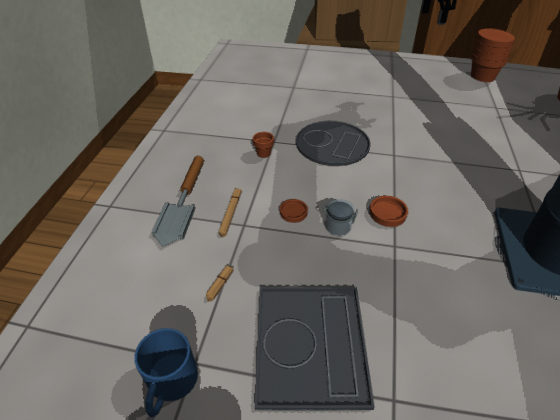

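The top view shows the small saucer at (297,234), the big one at (312,310), the pot at (373,190), and the jar at (289,272). The long marker is at (287,185) and the short one at (218,198). The rectangular tray is at (187,265) and the round one at (402,254). I'll zoom in for orientation.

```bash
cat > h.py <<'E'
from station import robot
import numpy as np, cv2
M={n:robot.camera_model(n) for n in("top","side")}
def par(n):
    m=M[n];K=np.array([[m['fx'],0,m['cx']],[0,m['fy'],m['cy']],[0,0,1.]])
    return K,np.array(m['dist']),np.array(m['R']),np.array(m['t'])
def ray(n,p):
    K,d,R,t=par(n)
    q=cv2.undistortPoints(np.array(p,float).reshape(-1,1,2),K,d).reshape(-1,2)
    return -R.T@t,np.c_[q,np.ones(len(q))]@R
def plane(n,p,z):
    c,d=ray(n,p); return c+d*((z-c[2])/d[:,2])[:,None]
def tri(pt,ps):  # midpoint of closest approach, gap
    (a,u),(b,v)=ray("top",pt),ray("side",ps); out=[]
    for x,y in zip(u,v):
        s=np.linalg.lstsq(np.c_[x,-y],b-a,rcond=None)[0]
        P,Q=a+s[0]*x,b+s[1]*y; out.append(np.r_[(P+Q)/2,np.linalg.norm(P-Q)])
    return np.array(out)
def save(im,name,box=None,f=1):
    if box: im=im[box[1]:box[3],box[0]:box[2]]
    cv2.imwrite("pics/"+name,cv2.resize(cv2.cvtColor(im,cv2.COLOR_RGB2BGR),None,fx=f,fy=f,interpolation=cv2.INTER_CUBIC))
E
python3 - <<'E'
import cv2
from h import *
t=cv2.cvtColor(cv2.imread('pics/top0.png'),cv2.COLOR_BGR2RGB);s=cv2.cvtColor(cv2.imread('pics/side0.png'),cv2.COLOR_BGR2RGB)
g=lambda a:cv2.convertScaleAbs(a,alpha=1.8)
save(g(t),'topz.png',(130,170,450,330),2.5); save(g(s),'sidez.png',(195,120,415,270),3.6)
np.set_printoptions(precision=4,suppress=True)
def blobs(im,n,box,name):
    hsv=cv2.cvtColor(im,cv2.COLOR_RGB2HSV)
    for nm,lo,hi in(("terra",(0,130,50),(9,255,255)),("bamboo",(10,90,70),(25,255,255))):
        m=cv2.inRange(hsv,lo,hi);m=cv2.morphologyEx(m,cv2.MORPH_CLOSE,np.ones((3,3)))
        for c in cv2.findContours(m,cv2.RETR_EXTERNAL,cv2.CHAIN_APPROX_NONE)[0]:
            x,y,w,h=cv2.boundingRect(c)
            if cv2.contourArea(c)>40 and y>100: print(n,nm,(x,y,w,h),cv2.contourArea(c),[np.round(v,1) for v in cv2.minAreaRect(c)])
blobs(t,'top',0,0);blobs(s,'side',0,0)
E
```

```text
top terra (297, 296, 30, 30) 656.0 [array([311.5, 311. ]), array([29., 29.]), np.float64(45.0)]
top terra (286, 224, 22, 21) 325.5 [array([296.5, 234. ]), array([20., 21.]), np.float64(90.0)]
top terra (363, 181, 20, 18) 262.5 [array([372.5, 189.5]), array([17., 19.]), np.float64(90.0)]
top bamboo (203, 193, 28, 10) 112.5 [array([216.7, 197.3]), array([28.1,  5.4]), np.float64(13.0)]
top bamboo (260, 181, 53, 7) 208.5 [array([286. , 184.2]), array([ 5.3, 52.1]), np.float64(88.0)]
top bamboo (300, 135, 44, 11) 294.5 [array([321.4, 139.9]), array([ 8.1, 43.4]), np.float64(85.9)]
side terra (280, 199, 27, 23) 468.5 [array([293., 210.]), array([22., 26.]), np.float64(90.0)]
side terra (370, 196, 38, 31) 841.5 [array([388. , 210.5]), array([37.6, 29.4]), np.float64(18.4)]
side terra (253, 132, 21, 26) 372.0 [array([263. , 144.5]), array([25., 20.]), np.float64(90.0)]
side bamboo (206, 266, 27, 35) 302.0 [array([218.6, 282.9]), array([ 9.3, 40.2]), np.float64(35.0)]
side bamboo (219, 188, 22, 49) 315.0 [array([229.3, 212.1]), array([ 7.7, 50.6]), np.float64(19.5)]
side bamboo (181, 156, 23, 38) 300.0 [array([192. , 173.9]), array([10.3, 39.2]), np.float64(22.8)]
```

View pics/topz.png

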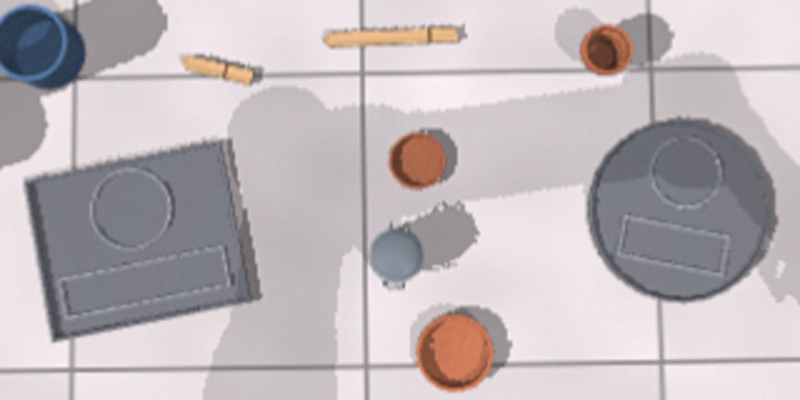

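View pics/sidez.png

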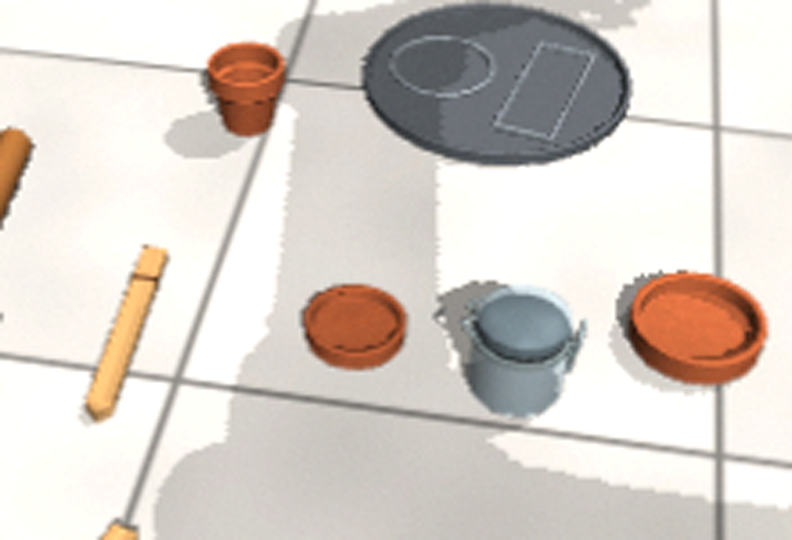

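Run:
```python
from h import *
np.set_printoptions(precision=4,suppress=True)
T=lambda *p:[(130+(u+.5)/2.5-.5,170+(v+.5)/2.5-.5) for u,v in p]
S=lambda *p:[(195+(u+.5)/3.6-.5,120+(v+.5)/3.6-.5) for u,v in p]
print("saucer",tri(T((418,160)),S((355,320))), plane("top",T((418,160)),.012))
print("saucer diam", np.ptp(plane("top",T((389,160),(446,160)),.014)[:,1]), "big",np.ptp(plane("top",T((417,350),(493,350)),.02)[:,1]))
print("pot",tri(T((606,49)),S((246,66))), plane("top",T((606,50)),.048))
print("jar lid",tri(T((397,253)),S((525,321))),plane("top",T((397,253)),.056))
print("jar clasp",tri(T((393,284)),S((580,345))),tri(T((390,226)),S((470,325))))
Rs=T((132,208));L=T((62,279),(225,246),(233,283),(68,317))
side=[(290,343)];Ls=[(328,396),(322,296),(353,296),(357,395)]
print("rect seat",tri(Rs,side),plane("top",Rs,.007));print(tri(L,Ls));P=plane("top",L,.007);print(P)
r=P.mean(0);print("lane c",r,"yaw of length",np.degrees(np.arctan2(*(P[1]-P[0]+P[2]-P[3])[[1,0]])))
a=T((686,172));L=T((623,215),(728,237),(724,275),(618,253))
print("round seat",tri(a,S((442,66))),plane("top",a,.007));P=plane("top",L,.007);print(P,P.mean(0),np.degrees(np.arctan2(*(P[1]-P[0]+P[2]-P[3])[[1,0]])))
print(tri(L,S((543,42),(496,122),(551,137),(593,52)) )[[0,1,2,3]])
for n,pt,ps in(("long",T((324,40),(459,35)),S((98,412),(155,252))),("short",T((182,61),(253,76)),[(211,296),(230,268)])):
    P=plane("top",pt,.010);print(n,tri(pt,ps),P,P.mean(0),np.degrees(np.arctan2(*(P[1]-P[0])[[1,0]])),np.linalg.norm(P[1]-P[0]))
for n,c,z in(("long",(286.0,184.2),.01),("short",(216.7,197.3),.01)):print(n,plane("top",[c],z))
```

```text
saucer [[ 0.5471 -0.0176  0.0103  0.0019]] [[ 0.5479 -0.0174  0.012 ]]
saucer diam 0.06087143606396804 big 0.07957597532261823
pot [[ 0.6583 -0.2161  0.0472  0.0023]] [[ 0.6583 -0.2158  0.048 ]]
jar lid [[0.4478 0.007  0.0506 0.0044]] [[0.4501 0.007  0.056 ]]
jar clasp [[0.4157 0.0116 0.042  0.0046]] [[0.4768 0.0137 0.0484 0.002 ]]
rect seat [[0.4998 0.2912 0.0011 0.0028]] [[0.5011 0.2901 0.007 ]]
[[0.4263 0.3667 0.0001 0.0003]
 [0.4585 0.1906 0.0036 0.0014]
 [0.4115 0.1822 0.0065 0.0168]
 [0.3848 0.3589 0.0041 0.0022]]
[[0.4264 0.3648 0.007 ]
 [0.4592 0.1901 0.007 ]
 [0.4199 0.1817 0.007 ]
 [0.3861 0.358  0.007 ]]
lane c [0.4229 0.2737 0.007 ] yaw of length -79.24460154489977
round seat [[ 0.5304 -0.3061  0.0036  0.0015]] [[ 0.531  -0.3052  0.007 ]]
[[ 0.486  -0.2358  0.007 ]
 [ 0.4608 -0.3474  0.007 ]
 [ 0.4206 -0.3415  0.007 ]
 [ 0.4457 -0.2291  0.007 ]] [ 0.4533 -0.2884  0.007 ] -102.66626441775249
[[ 0.4709 -0.2193  0.0893  0.028 ]
 [ 0.4742 -0.3746 -0.0901  0.0282]
 [ 0.4297 -0.3701 -0.0956  0.026 ]
 [ 0.4356 -0.2127  0.0898  0.0232]]
long [[ 0.6789  0.0819  0.0074  0.0023]
 [ 0.6844 -0.0648  0.0016  0.0002]] [[ 0.6797  0.082   0.01  ]
 [ 0.6829 -0.0643  0.01  ]] [0.6813 0.0088 0.01  ] -88.73265384195217 0.1463408854529611
short [[0.6552 0.2348 0.0124 0.0071]
 [0.6406 0.1596 0.0021 0.0039]] [[0.6591 0.2361 0.01  ]
 [0.6415 0.1591 0.01  ]] [0.6503 0.1976 0.01  ] -102.86496839544152 0.07895739995869874
long [[0.6826 0.0096 0.01  ]]
short [[0.6497 0.1976 0.01  ]]
```

Rect tray: yaw about 11°, seat (0.501,0.290), lane (0.423,0.274). Round tray: yaw about -12.5°, seat (0.531,-0.305), lane (0.453,-0.288). The jar clasps lie along world x. First move: turn, then go over the small saucer.

```bash
cat > d.py <<'E'
import sys; from station import robot; import numpy as np
s=robot.observe();p=s['ee_pos'];yw=s['ee_rot'][2]
for a in sys.argv[1:]:
    x,y,z,q=map(float,a.split(','));q=np.radians(q);d=np.array([x,y,z])-p
    c,n=np.cos(q),np.sin(q);u=np.degrees((yw-q+np.pi)%(2*np.pi)-np.pi)/6
    print("turn %.2f then shift x %.1f y %.1f z %.1f mm"%(u,*(1e3*np.array([c*d[0]+n*d[1],n*d[0]-c*d[1],-d[2]]))))
    p=np.array([x,y,z]);yw=q
E
python3 -m pendant '{"rows":[0,0,0,0.72,85, 0,0,0,0.72,85, 0,0,0,0.72,85]}'
python3 d.py 0.5475,-0.0175,0.231,11 0.5475,-0.0175,0.05,11
```

```text
clock: 0.35
ee_pos: [0.2629, -0.594, 0.2308]
ee_rot: [-3.141, 0.0, 0.187]
force: [0.9, -0.4, 0.0]
width: 0.0848
grip_force: 0.0
turn -0.05 then shift x 389.3 y -511.6 z -0.2 mm
turn 0.00 then shift x 0.0 y 0.0 z 181.0 mm
```

```bash
for i in 1; do python3 -m pendant '{"rows":[19.5,-25.6,0,0,85,19.5,-25.6,0,0,85,19.5,-25.6,0,0,85,19.5,-25.6,0,0,85,19.5,-25.6,0,0,85]}'; python3 -m pendant '{"rows":[19.5,-25.6,0,0,85,19.5,-25.6,0,0,85,19.5,-25.6,0,0,85,19.5,-25.6,0,0,85,19.5,-25.6,0,0,85]}'; python3 -m pendant '{"rows":[19.5,-25.6,0,0,85,19.5,-25.6,0,0,85,19.5,-25.6,0,0,85,19.5,-25.6,0,0,85,19.5,-25.6,0,0,85]}'; python3 -m pendant '{"rows":[19.5,-25.6,0,0,85,19.5,-25.6,0,0,85,19.5,-25.6,0,0,85,19.5,-25.6,0,0,85,19.5,-25.6,0,0,85]}'; done
python3 d.py 0.5475,-0.0175,0.231,11 0.5475,-0.0175,0.05,11
```

```text
clock: 0.77
ee_pos: [0.3349, -0.4485, 0.2309]
ee_rot: [-3.141, 0.0, 0.191]
force: [0.4, 0.4, 0.4]
width: 0.0852
grip_force: 0.0
clock: 1.18
ee_pos: [0.4063, -0.3044, 0.2311]
ee_rot: [-3.141, 0.0, 0.191]
force: [0.5, -0.1, -0.1]
width: 0.0848
grip_force: 0.0
clock: 1.6
ee_pos: [0.4777, -0.1604, 0.2311]
ee_rot: [-3.141, 0.001, 0.191]
force: [1.2, -0.3, -0.7]
width: 0.0848
grip_force: 0.0
clock: 2.02
ee_pos: [0.5492, -0.0163, 0.231]
ee_rot: [-3.142, 0.001, 0.191]
force: [0.2, -0.2, -0.5]
width: 0.0856
grip_force: 0.0
turn -0.01 then shift x -1.9 y 0.9 z 0.0 mm
turn 0.00 then shift x 0.0 y 0.0 z 181.0 mm
```

```bash
python3 -m pendant '{"rows":[-1.9,0.9,35,0,85,0,0,35,0,85,0,0,35,0,85,0,0,35,0,85,0,0,30,0,85]}'; python3 -m pendant '{"rows":[0,0,30,0,85,0,0,20,0,85,0,0,12,0,85,0,0,0,0,70,0,0,0,0,50]}'; python3 -m pendant '{"rows":[0,0,0,0,50,0,0,0,0,50,0,0,0,0,50,0,0,0,0,50,0,0,0,0,50]}'
```

```text
clock: 2.43
ee_pos: [0.5463, -0.019, 0.0589]
ee_rot: [-3.141, 0.002, 0.191]
force: [0.3, -0.1, -0.0]
width: 0.085
grip_force: 0.0
clock: 2.85
ee_pos: [0.5473, -0.0189, -0.0006]
ee_rot: [-3.141, 0.001, 0.191]
force: [0.0, 0.3, 1.1]
width: 0.0638
grip_force: 0.4
clock: 3.27
ee_pos: [0.5485, -0.019, 0.0005]
ee_rot: [3.141, -0.002, 0.19]
force: [-0.6, 0.3, 8.3]
width: 0.0582
grip_force: 65.2
```

```bash
python3 -m pendant '{"rows":[0,0,-5,0,50,0,0,-15,0,50,0,0,-20,0,50,0,0,-10,0,50,0,0,0,0,50]}'
python3 - <<'E'
from h import *
save(cv2.convertScaleAbs(robot.capture("side"),alpha=1.8),"s1.png",(220,110,390,240),4.5)
E
```

```text
clock: 3.68
ee_pos: [0.5493, -0.019, 0.0517]
ee_rot: [3.141, -0.004, 0.19]
force: [0.7, 0.1, -0.8]
width: 0.0586
grip_force: 64.5
```

View pics/s1.png

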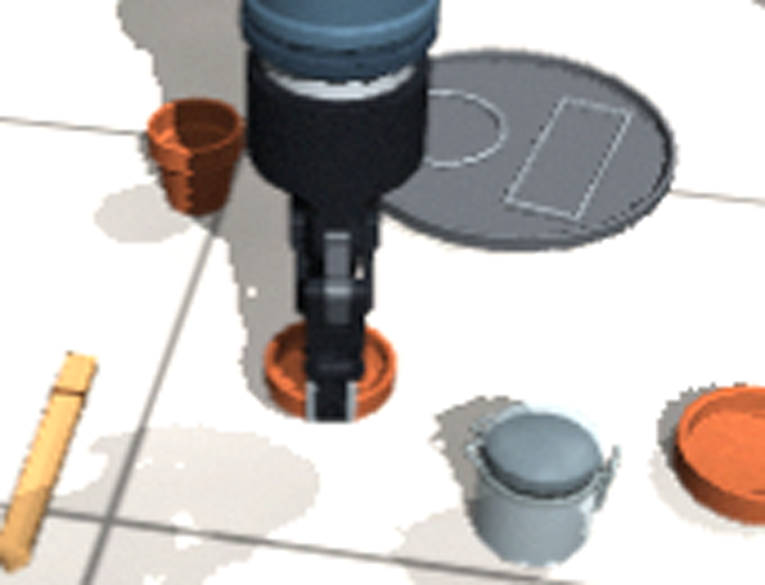

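The saucer is held level and centred under the fingers (side crop, about (330,370)). Now to the rectangular tray seat.

```bash
python3 d.py 0.501,0.290,0.10,11
```

```text
turn -0.01 then shift x 12.5 y -312.4 z -49.7 mm
```

```bash
python3 -m pendant '{"rows":[1,-15,-20,0,50,1,-27,-20,0,50,1,-30,-10,0,50,1,-30,0,0,50,1,-30,0,0,50]}';python3 -m pendant '{"rows":[1,-30,0,0,50,1,-30,0,0,50,1,-30,0,0,50,1,-30,0,0,50,1,-25,0,0,50]}';python3 -m pendant '{"rows":[1,-20,0,0,50,1,-12,0,0,50,0.5,-3.4,20,0,50,0,0,30,0,50,0,0,20,0,50]}';python3 -m pendant '{"rows":[0,0,10,0,50,0,0,6,0,50,0,0,0,0,50]}'; python3 d.py 0.501,0.290,0.006,11
```

```text
clock: 4.15
ee_pos: [0.5269, 0.1127, 0.0991]
ee_rot: [3.142, -0.0, 0.19]
force: [0.7, -0.6, -1.5]
width: 0.0585
grip_force: 64.7
clock: 4.57
ee_pos: [0.5032, 0.2571, 0.0982]
ee_rot: [-3.141, 0.002, 0.192]
force: [0.3, -0.1, -1.4]
width: 0.0585
grip_force: 64.7
clock: 4.98
ee_pos: [0.4997, 0.2893, 0.0269]
ee_rot: [3.14, 0.002, 0.191]
force: [-0.6, -1.1, -1.1]
width: 0.0585
grip_force: 64.7
clock: 5.23
ee_pos: [0.4999, 0.2892, 0.0121]
ee_rot: [3.141, 0.002, 0.19]
force: [-0.8, 0.0, -0.4]
width: 0.0587
grip_force: 64.7
turn -0.02 then shift x 1.2 y -0.6 z 6.1 mm
```

```bash
python3 -m pendant '{"rows":[0.5,0,3,0,50,0.5,0,1.5,0,50,0,0,0,0,50]}';python3 -m pendant '{"rows":[0,0,1,0,50,0,0,0,0,50]}';python3 -m pendant '{"rows":[0,0,1,0,50,0,0,0,0,50]}'
```

```text
clock: 5.48
ee_pos: [0.5021, 0.2906, 0.0095]
ee_rot: [-3.141, -0.001, 0.19]
force: [0.3, 0.2, -0.9]
width: 0.0583
grip_force: 64.7
clock: 5.65
ee_pos: [0.5017, 0.2905, 0.0082]
ee_rot: [-3.141, -0.001, 0.191]
force: [-0.8, 0.1, -0.6]
width: 0.0584
grip_force: 64.7
clock: 5.82
ee_pos: [0.5014, 0.2903, 0.0069]
ee_rot: [-3.142, -0.0, 0.191]
force: [-0.2, -0.4, 0.0]
width: 0.0582
grip_force: 64.7
```

```bash
python3 -m pendant '{"rows":[0,0,1,0,50,0,0,0,0,50]}';python3 -m pendant '{"rows":[0,0,1,0,50,0,0,0,0,50]}'
```

```text
clock: 5.98
ee_pos: [0.5013, 0.2903, 0.0056]
ee_rot: [3.142, 0.0, 0.191]
force: [-0.2, 1.0, -1.5]
width: 0.0585
grip_force: 64.7
clock: 6.15
ee_pos: [0.5014, 0.2903, 0.0047]
ee_rot: [-3.142, 0.0, 0.191]
force: [0.7, 0.9, -0.3]
width: 0.0587
grip_force: 64.7
```

```bash
python3 -m pendant '{"rows":[0,0,1,0,50,0,0,0,0,50]}';python3 -m pendant '{"rows":[0,0,1,0,50,0,0,0,0,50]}'
```

```text
clock: 6.32
ee_pos: [0.5015, 0.2904, 0.0046]
ee_rot: [3.141, 0.0, 0.191]
force: [-3.1, -1.7, 7.8]
width: 0.0585
grip_force: 65.9
clock: 6.48
ee_pos: [0.5014, 0.2904, 0.0045]
ee_rot: [3.141, 0.0, 0.191]
force: [-5.5, -3.7, 18.7]
width: 0.0586
grip_force: 67.3
```

```bash
python3 -m pendant '{"rows":[0,0,-1.5,0,50,0,0,0,0,64,0,0,0,0,70,0,0,0,0,75,0,0,0,0,75]}';python3 -m pendant '{"rows":[0,0,-10,0,80,0,0,-30,0,85,0,0,-40,0,85,0,0,-40,0,85,0,0,-20,0,85]}'; python3 d.py 0.6583,-0.216,0.145,11  0.6583,-0.216,0.022,11
python3 - <<'E'
from h import *
save(cv2.convertScaleAbs(robot.capture("side"),alpha=1.8),"s2.png",(230,250,390,420),3.5)
E
```

```text
clock: 6.9
ee_pos: [0.5013, 0.2902, 0.004]
ee_rot: [3.141, 0.0, 0.191]
force: [-0.1, 0.4, 0.5]
width: 0.0753
grip_force: 0.0
clock: 7.32
ee_pos: [0.5032, 0.2916, 0.1495]
ee_rot: [-3.139, -0.006, 0.191]
force: [1.2, 1.2, -1.1]
width: 0.0852
grip_force: 0.0
turn -0.01 then shift x 55.4 y 527.9 z 4.5 mm
turn 0.00 then shift x 0.0 y 0.0 z 123.0 mm
```

View pics/s2.png

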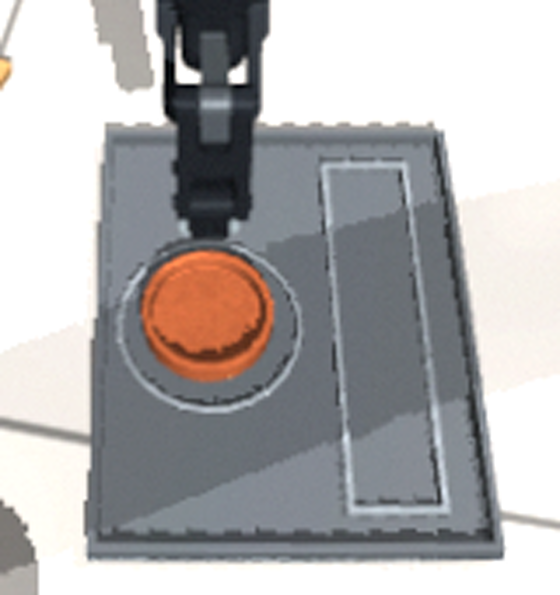

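The saucer lies flat inside the seat (crop centre (208,325)). Next, the pot.

```bash
python3 -m pendant '{"rows":[3.1,29.3,0,0,85,3.1,29.3,0,0,85,3.1,29.3,0,0,85,3.1,29.3,0,0,85,3.1,29.3,0,0,85]}';python3 -m pendant '{"rows":[3.1,29.3,0,0,85,3.1,29.3,0,0,85,3.1,29.3,0,0,85,3.1,29.3,0,0,85,3.1,29.3,0,0,85]}';python3 -m pendant '{"rows":[3.1,29.3,0,0,85,3.1,29.3,0,0,85,3.1,29.3,0,0,85,3.1,29.3,0,0,85,3.1,29.3,0,0,85]}';python3 -m pendant '{"rows":[3.1,29.3,0,0,85,3.1,29.3,0,0,85,3.1,29.3,0,0,85,0,0,0,0,85]}';python3 d.py 0.6583,-0.216,0.145,11  0.6583,-0.216,0.019,11
```

```text
clock: 7.78
ee_pos: [0.5445, 0.148, 0.1446]
ee_rot: [3.142, -0.0, 0.191]
force: [0.6, -0.1, -0.1]
width: 0.085
grip_force: 0.0
clock: 8.2
ee_pos: [0.5875, 0.0071, 0.1446]
ee_rot: [-3.142, 0.0, 0.191]
force: [0.6, 0.4, 0.2]
width: 0.0849
grip_force: 0.0
clock: 8.62
ee_pos: [0.6304, -0.1338, 0.1445]
ee_rot: [-3.141, 0.0, 0.191]
force: [-0.1, 1.1, -0.2]
width: 0.0853
grip_force: 0.0
clock: 8.95
ee_pos: [0.6559, -0.2257, 0.1444]
ee_rot: [3.136, 0.0, 0.183]
force: [-0.7, -1.3, 0.8]
width: 0.0849
grip_force: 0.0
turn -0.09 then shift x 4.2 y -9.1 z -0.6 mm
turn 0.00 then shift x 0.0 y 0.0 z 126.0 mm
```

```bash
python3 -m pendant '{"rows":[0,0,0,0,85,0,0,0,0,85]}'|sed -n 2,3p;python3 d.py 0.6583,-0.216,0.145,11  0.6583,-0.216,0.019,11
```

```text
ee_pos: [0.6559, -0.216, 0.1441]
ee_rot: [-3.14, 0.0, 0.191]
turn -0.01 then shift x 2.4 y 0.5 z -0.9 mm
turn 0.00 then shift x 0.0 y 0.0 z 126.0 mm
```

```bash
python3 -m pendant '{"rows":[1.2,0.2,20,0,85,1.2,0.2,30,0,85,0,0,30,0,85,0,0,25,0,85,0,0,14,0,85]}'; python3 -m pendant '{"rows":[0,0,6,0,85,0,0,0,0,70,0,0,0,0,55,0,0,0,0,42,0,0,0,0,42]}'; python3 -m pendant '{"rows":[0,0,0,0,42,0,0,0,0,42,0,0,0,0,42]}'; python3 -m pendant '{"rows":[0,0,-6,0,42,0,0,-15,0,42,0,0,-25,0,42,0,0,-25,0,42,0,0,-10,0,42]}'; python3 d.py 0.502,0.2905,0.10,11 0.502,0.2905,0.03,11
```

```text
clock: 9.53
ee_pos: [0.6566, -0.2139, 0.0222]
ee_rot: [-3.138, 0.004, 0.193]
force: [-0.8, 0.4, -0.7]
width: 0.0848
grip_force: 0.0
clock: 9.95
ee_pos: [0.6603, -0.2172, 0.0216]
ee_rot: [3.14, -0.003, 0.191]
force: [1.6, 0.3, 8.1]
width: 0.0517
grip_force: 63.8
clock: 10.2
ee_pos: [0.6603, -0.2172, 0.0216]
ee_rot: [3.14, -0.003, 0.191]
force: [-0.7, 0.1, 6.7]
width: 0.0517
grip_force: 63.3
clock: 10.62
ee_pos: [0.6607, -0.2176, 0.1051]
ee_rot: [3.139, -0.005, 0.19]
force: [0.9, -0.8, -0.2]
width: 0.0517
grip_force: 62.8
turn -0.02 then shift x -58.8 y -529.0 z 5.1 mm
turn 0.00 then shift x 0.0 y 0.0 z 70.0 mm
```

```bash
python3 -m pendant '{"rows":[-2.9,-15,0,0,42,-2.9,-25,0,0,42,-2.9,-29,0,0,42,-2.9,-29,0,0,42,-2.9,-29,0,0,42]}';python3 -m pendant '{"rows":[-2.9,-29,0,0,42,-2.9,-29,0,0,42,-2.9,-29,0,0,42,-2.9,-29,0,0,42,-2.9,-29,0,0,42]}';python3 -m pendant '{"rows":[-2.9,-29,0,0,42,-2.9,-29,0,0,42,-2.9,-29,0,0,42,-2.9,-29,0,0,42,-2.9,-29,0,0,42]}';python3 -m pendant '{"rows":[-2.9,-29,0,0,42,-2.9,-26,0,0,42,-2.9,-18,0,0,42,-2.9,-12,0,0,42,-3,-6,0,0,42]}';python3 -m pendant '{"rows":[0,0,20,0,42,0,0,20,0,42,0,0,0,0,42,0,0,0,0,42]}'; python3 d.py 0.502,0.2905,0.05,11
python3 - <<'E'
from h import *
save(cv2.convertScaleAbs(robot.capture("side"),alpha=1.8),"s3.png",(220,250,370,400),3.8)
E
```

```text
clock: 11.03
ee_pos: [0.6196, -0.0939, 0.1006]
ee_rot: [3.142, -0.0, 0.19]
force: [0.5, 0.8, -1.4]
width: 0.0515
grip_force: 62.8
clock: 11.45
ee_pos: [0.5779, 0.0458, 0.1007]
ee_rot: [3.141, -0.0, 0.19]
force: [-0.4, 0.7, -1.2]
width: 0.0519
grip_force: 62.8
clock: 11.87
ee_pos: [0.5363, 0.1855, 0.1007]
ee_rot: [3.141, -0.0, 0.19]
force: [0.9, 0.2, -1.0]
width: 0.0514
grip_force: 62.8
clock: 12.28
ee_pos: [0.5045, 0.2728, 0.1006]
ee_rot: [-3.141, -0.0, 0.193]
force: [0.1, -0.4, -1.9]
width: 0.0518
grip_force: 62.8
clock: 12.62
ee_pos: [0.5049, 0.2691, 0.0597]
ee_rot: [3.14, 0.002, 0.189]
force: [-0.2, -1.1, 0.1]
width: 0.0518
grip_force: 62.9
turn -0.03 then shift x 1.3 y -21.6 z 9.7 mm
```

View pics/s3.png

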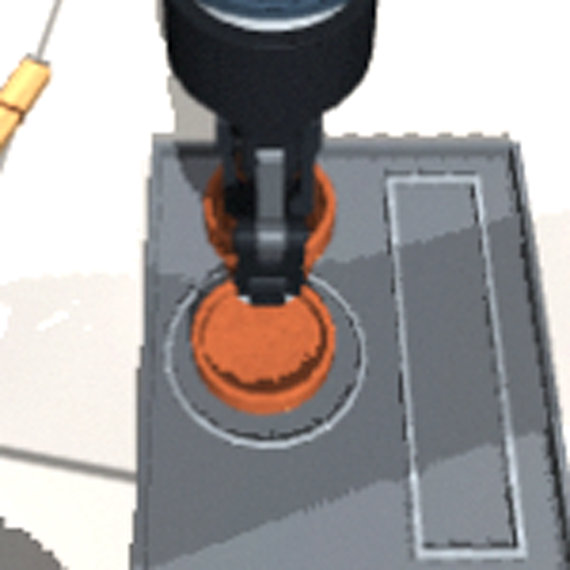

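```bash
python3 - <<'E'
from h import *
print(plane("side",[(220+262.5/3.8-.5,250+338/3.8-.5)],.018))
E
python3 -m pendant '{"rows":[0.6,-8,0,0,42,0.6,-9,0,0,42,0,-4.6,0,0,42,0,0,8,0,42,0,0,0,0,42]}'; python3 d.py 0.502,0.2905,0.035,11
```

```text
[[0.50075693 0.2925005  0.018     ]]
clock: 13.08
ee_pos: [0.5015, 0.2928, 0.0514]
ee_rot: [3.141, 0.001, 0.192]
force: [0.1, -0.4, -1.7]
width: 0.0514
grip_force: 63.0
turn 0.00 then shift x 0.0 y 2.3 z 16.4 mm
```

```bash
python3 -m pendant '{"rows":[0,1,8,0,42,0,0,6,0,42,0,0,2,0,42,0,0,0,0,42]}';python3 -m pendant '{"rows":[0,0,1.5,0,42,0,0,0,0,42]}';python3 -m pendant '{"rows":[0,0,1.5,0,42,0,0,0,0,42]}'
```

```text
clock: 13.42
ee_pos: [0.502, 0.2906, 0.0352]
ee_rot: [3.141, 0.002, 0.19]
force: [0.1, -0.4, -1.5]
width: 0.0517
grip_force: 63.0
clock: 13.58
ee_pos: [0.5026, 0.2913, 0.0347]
ee_rot: [3.142, 0.0, 0.19]
force: [0.2, -0.8, -1.0]
width: 0.0516
grip_force: 63.0
clock: 13.75
ee_pos: [0.5026, 0.2914, 0.0332]
ee_rot: [-3.142, -0.0, 0.191]
force: [0.1, -0.7, -1.0]
width: 0.0515
grip_force: 63.0
```

```bash
python3 -m pendant '{"rows":[0,0,1,0,42,0,0,0,0,42]}';python3 -m pendant '{"rows":[0,0,1,0,42,0,0,0,0,42]}'
```

```text
clock: 13.92
ee_pos: [0.5025, 0.2914, 0.0323]
ee_rot: [-3.142, 0.0, 0.191]
force: [0.4, 0.6, -1.5]
width: 0.0517
grip_force: 63.0
clock: 14.08
ee_pos: [0.5025, 0.2913, 0.0312]
ee_rot: [3.141, 0.0, 0.191]
force: [0.1, 1.1, -1.5]
width: 0.0519
grip_force: 63.0
```

```bash
python3 -m pendant '{"rows":[0,0,1,0,42,0,0,0,0,42]}';python3 -m pendant '{"rows":[0,0,1,0,42,0,0,0,0,42]}'
```

```text
clock: 14.25
ee_pos: [0.5026, 0.2914, 0.0305]
ee_rot: [3.142, -0.0, 0.191]
force: [0.3, -0.4, 3.1]
width: 0.0513
grip_force: 63.3
clock: 14.42
ee_pos: [0.5027, 0.2914, 0.0305]
ee_rot: [3.141, -0.0, 0.191]
force: [-3.7, -2.8, 13.0]
width: 0.0515
grip_force: 64.6
```

```bash
python3 -m pendant '{"rows":[0,0,-1.3,0,42,0,0,0,0,55,0,0,0,0,62,0,0,0,0,70,0,0,0,0,75]}';python3 -m pendant '{"rows":[0,0,0,0,80,0,0,-15,0,80,0,0,-30,0,80,0,0,-35,0,80,0,0,-35,0,80]}'; python3 -m pendant '{"rows":[0,0,0,-1,80,0,0,0,-1,80,0,0,0,-1,80,0,0,0,-1,80,0,0,0,-1,80]}'; python3 -m pendant '{"rows":[0,0,0,-1,80,0,0,0,-1,70,0,0,0,-1,60,0,0,0,-1,50,0,0,0,-1,45]}'; python3 -m pendant '{"rows":[0,0,0,-1,45,0,0,0,-1,45,0,0,0,-1,45,0,0,0,-0.4,45,0,0,0,0,45]}';python3 d.py 0.682,0.009,0.06,91.3
python3 - <<'E'
from h import *
im=robot.capture("side"); save(cv2.convertScaleAbs(im,alpha=1.8),"s4.png",(220,230,370,400),3.4)
E
```

```text
clock: 14.83
ee_pos: [0.5025, 0.2913, 0.0304]
ee_rot: [3.142, 0.0, 0.191]
force: [-0.3, 0.0, 1.1]
width: 0.0749
grip_force: 0.0
clock: 15.25
ee_pos: [0.5019, 0.291, 0.1463]
ee_rot: [3.141, 0.002, 0.191]
force: [0.7, 0.5, -0.3]
width: 0.0799
grip_force: 0.0
clock: 15.67
ee_pos: [0.5025, 0.2913, 0.1456]
ee_rot: [3.142, 0.0, 0.719]
force: [-0.3, 0.1, 0.1]
width: 0.0796
grip_force: 0.0
clock: 16.08
ee_pos: [0.5025, 0.2912, 0.1455]
ee_rot: [-3.141, 0.0, 1.243]
force: [-0.3, -0.1, -0.2]
width: 0.0452
grip_force: 0.0
clock: 16.5
ee_pos: [0.5025, 0.2911, 0.1454]
ee_rot: [-3.141, 0.0, 1.595]
force: [0.7, -0.1, -0.3]
width: 0.0448
grip_force: 0.0
turn 0.01 then shift x -286.1 y 173.0 z 85.4 mm
```

View pics/s4.png

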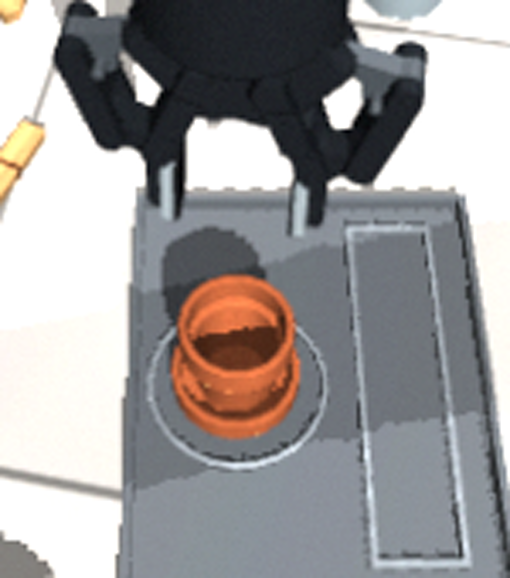

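The pot stands upright in the saucer (crop centre (237,370)). On to the long marker.

```bash
python3 -m pendant '{"rows":[-23.8,14.4,0,0,40,-23.8,14.4,0,0,40,-23.8,14.4,0,0,40,-23.8,14.4,0,0,40,-23.8,14.4,0,0,40]}';python3 -m pendant '{"rows":[-23.8,14.4,0,0,40,-23.8,14.4,0,0,40,-23.8,14.4,0,0,40,-23.8,14.4,0,0,40,-23.8,14.4,0,0,40]}';python3 -m pendant '{"rows":[-23.8,14.4,20,0,40,-23.8,14.4,20,0,40,0,0,20,0,40,0,0,20,0,40,0,0,0,0,40]}';python3 d.py 0.682,0.009,0.005,91.3
```

```text
clock: 16.97
ee_pos: [0.5779, 0.1728, 0.1456]
ee_rot: [3.142, 0.0, 1.592]
force: [-0.6, 1.2, 1.2]
width: 0.04
grip_force: 0.0
clock: 17.38
ee_pos: [0.6525, 0.0554, 0.1455]
ee_rot: [-3.141, 0.0, 1.592]
force: [0.5, -0.1, -0.6]
width: 0.0402
grip_force: 0.0
clock: 17.8
ee_pos: [0.6788, 0.0088, 0.061]
ee_rot: [-3.134, 0.001, 1.592]
force: [-1.6, 0.7, -0.2]
width: 0.0398
grip_force: 0.0
turn -0.02 then shift x 0.1 y 3.2 z 56.0 mm
```

```bash
python3 -m pendant '{"rows":[0,0,20,0,40,0,0,20,0,40,0,0,12,0,40,0,0,0,0,40]}';python3 d.py 0.682,0.009,0.005,91.3
```

```text
clock: 18.13
ee_pos: [0.68, 0.0101, 0.0115]
ee_rot: [-3.137, 0.0, 1.594]
force: [-1.5, 0.3, 0.7]
width: 0.0403
grip_force: 0.0
turn 0.00 then shift x -1.1 y 2.0 z 6.5 mm
```

```bash
python3 -m pendant '{"rows":[0,1,4,0,40,0,0,0,0,30,0,0,0,0,18,0,0,0,0,8,0,0,0,0,8]}';python3 -m pendant '{"rows":[0,0,0,0,8,0,0,0,0,8]}';python3 -m pendant '{"rows":[0,0,-5,0,8,0,0,-15,0,8,0,0,-25,0,8,0,0,-25,0,8,0,0,-10,0,8]}';python3 d.py 0.423,0.274,0.085,101
```

```text
clock: 18.55
ee_pos: [0.6835, 0.0099, 0.0105]
ee_rot: [3.14, -0.0, 1.594]
force: [-0.3, -0.8, 0.9]
width: 0.0081
grip_force: 0.5
clock: 18.72
ee_pos: [0.6835, 0.0098, 0.0104]
ee_rot: [3.14, 0.0, 1.594]
force: [-0.5, -0.2, 4.4]
width: 0.008
grip_force: 2.4
clock: 19.13
ee_pos: [0.6851, 0.0103, 0.0942]
ee_rot: [3.136, -0.0, 1.594]
force: [0.4, 0.1, 0.2]
width: 0.0079
grip_force: 0.0
turn -1.61 then shift x 308.9 y -206.9 z 9.2 mm
```

The fingers closed just above the slat. I'll check where it lies and go lower.

```bash
cat > mk.py <<'E'
from h import *
import sys
im=robot.capture("side");hsv=cv2.cvtColor(im,cv2.COLOR_RGB2HSV)
m=cv2.inRange(hsv,(10,90,60),(25,255,255))
for c in cv2.findContours(m,cv2.RETR_EXTERNAL,cv2.CHAIN_APPROX_NONE)[0]:
    if cv2.contourArea(c)<30 or cv2.boundingRect(c)[1]<120: continue
    P=plane("side",c.reshape(-1,2),.008)[:,:2]*1000
    r=cv2.minAreaRect(P.astype(np.float32));print(np.round(r[0],1),np.round(r[1],1),round(r[2],1))
E
python3 mk.py; python3 d.py 0.682,0.009,0.003,91.3
```

```text
[647.7 200.3] [82.7 18.6] 75.8
[680.3  13.5] [ 17.1 148.7] 1.5
[805.7 -94.7] [ 27.1 140.1] 4.0
turn 0.00 then shift x -1.2 y -3.8 z 92.0 mm
```

```bash
python3 -m pendant '{"rows":[0,0,20,0,40,0,-2,25,0,40,0,0,20,0,40,0,0,15,0,40,0,0,0,0,40]}';python3 -m pendant '{"rows":[0,0,0,0,40,0,0,0,0,40]}';python3 d.py 0.682,0.009,0.003,91.3
```

```text
clock: 19.6
ee_pos: [0.6779, 0.0095, 0.0056]
ee_rot: [-3.135, 0.0, 1.594]
force: [-1.5, 0.0, -0.5]
width: 0.0401
grip_force: 0.0
clock: 19.77
ee_pos: [0.6818, 0.01, 0.0105]
ee_rot: [3.14, -0.0, 1.594]
force: [-0.6, 0.1, 0.4]
width: 0.0398
grip_force: 0.0
turn 0.00 then shift x -1.0 y 0.2 z 7.5 mm
```

```bash
python3 -m pendant '{"rows":[0,0,4,0,40,0,0,3,0,40,0,0,0,0,40]}';python3 -m pendant '{"rows":[0,0,0,0,30,0,0,0,0,18,0,0,0,0,8,0,0,0,0,8,0,0,0,0,8]}'
```

```text
clock: 20.02
ee_pos: [0.6809, 0.0097, 0.0026]
ee_rot: [3.141, 0.0, 1.594]
force: [-0.2, 0.1, -0.0]
width: 0.0402
grip_force: 0.0
clock: 20.43
ee_pos: [0.6813, 0.0099, 0.0031]
ee_rot: [3.141, -0.0, 1.594]
force: [-0.6, 0.2, 3.4]
width: 0.0137
grip_force: 59.4
```

```bash
python3 -m pendant '{"rows":[0,0,-10,0,8,0,0,-25,0,8,0,0,-30,0,8,0,0,-30,0,8,0,0,-17,0,8]}';python3 -m pendant '{"rows":[0,0,0,-0.8,8,0,0,0,-0.8,8,0,0,0,0,8,0,0,0,0,8]}';python3 d.py 0.423,0.274,0.115,101;  python3 mk.py
```

```text
clock: 20.85
ee_pos: [0.6824, 0.0101, 0.1187]
ee_rot: [3.138, -0.0, 1.594]
force: [-0.2, -0.3, 0.5]
width: 0.0139
grip_force: 59.0
clock: 21.18
ee_pos: [0.6807, 0.0097, 0.1147]
ee_rot: [-3.141, -0.0, 1.759]
force: [-0.2, -0.5, -0.7]
width: 0.0138
grip_force: 59.0
turn -0.04 then shift x 308.6 y -202.5 z -0.3 mm
[647.6 200.3] [82.7 19. ] 76.0
[805.8 -95.1] [ 27.1 140.9] 4.1
[ 729.6 -118.9] [ 19.8 181.3] 12.2
```

```bash
python3 -m pendant '{"rows":[10,-6.6,0,0,8,20,-13,0,0,8,24,-15.8,0,0,8,24,-15.8,0,0,8,24,-15.8,0,0,8]}';python3 -m pendant '{"rows":[24,-15.8,0,0,8,24,-15.8,0,0,8,24,-15.8,0,0,8,24,-15.8,0,0,8,24,-15.8,0,0,8]}';python3 -m pendant '{"rows":[24,-15.8,0,0,8,24,-15.8,0,0,8,20,-13,0,0,8,12,-7.5,0,0,8,6.6,-4.3,20,0,8]}';python3 -m pendant '{"rows":[0,0,30,0,8,0,0,25,0,8,0,0,10,0,8,0,0,0,0,8,0,0,0,0,8]}';python3 d.py 0.423,0.274,0.009,101
```

```text
clock: 21.65
ee_pos: [0.5938, 0.0988, 0.1144]
ee_rot: [-3.141, -0.0, 1.76]
force: [0.3, 0.4, -1.5]
width: 0.0139
grip_force: 59.0
clock: 22.07
ee_pos: [0.4933, 0.2014, 0.1146]
ee_rot: [-3.141, -0.0, 1.761]
force: [0.8, 0.4, -0.2]
width: 0.0137
grip_force: 59.0
clock: 22.48
ee_pos: [0.4227, 0.2784, 0.0972]
ee_rot: [3.137, -0.003, 1.764]
force: [1.0, -0.5, 0.3]
width: 0.0141
grip_force: 59.0
clock: 22.9
ee_pos: [0.4232, 0.2747, 0.0299]
ee_rot: [-3.141, 0.0, 1.761]
force: [0.2, -0.1, 1.2]
width: 0.0134
grip_force: 59.0
turn -0.01 then shift x -0.7 y -0.4 z 20.9 mm
```

```bash
python3 -m pendant '{"rows":[0,0,12,0,8,0,0,6,0,8,0,0,2.5,0,8,0,0,0,0,8,0,0,0,0,8]}';python3 -m pendant '{"rows":[0,0,0,0,16,0,0,0,0,20,0,0,0,0,24,0,0,-5,0,30,0,0,-15,0,40]}';python3 -m pendant '{"rows":[0,0,-25,0,40,0,0,-35,0,40,0,0,-35,0,60,0,0,0,0,80,0,0,0,0,85]}';python3 mk.py;python3 - <<'E'
from h import *
im=robot.capture("side"); save(cv2.convertScaleAbs(im,alpha=1.8),"s5.png",(220,190,390,410),2.7)
E
```

```text
clock: 23.32
ee_pos: [0.4237, 0.2744, 0.0092]
ee_rot: [3.142, 0.0, 1.761]
force: [0.4, 0.3, -0.4]
width: 0.014
grip_force: 59.0
clock: 23.73
ee_pos: [0.4226, 0.2737, 0.0283]
ee_rot: [-3.139, 0.001, 1.762]
force: [-0.6, 0.1, 0.0]
width: 0.0393
grip_force: 0.0
clock: 24.15
ee_pos: [0.425, 0.2752, 0.1264]
ee_rot: [3.137, -0.001, 1.761]
force: [-0.2, -0.5, -1.1]
width: 0.0745
grip_force: 0.0
[420. 290.] [ 16.6 117.6] 10.8
[434.2 215.4] [16.2 26.4] 10.7
[647.8 200.2] [82.7 18.2] 76.2
[805.7 -95.1] [ 27.3 140.9] 4.2
```

View pics/s5.png

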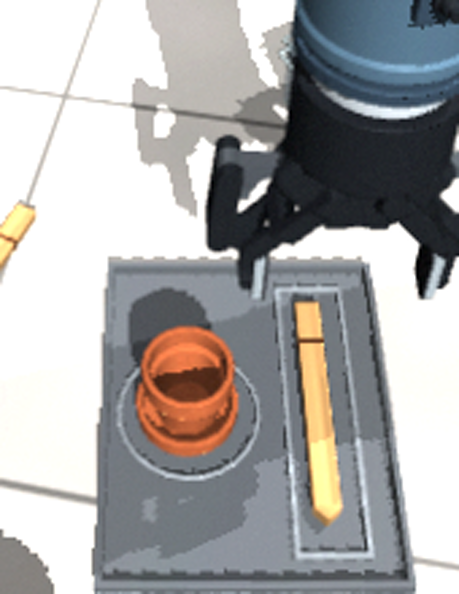

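Long marker lies inside its lane, (318,410) in the crop. Now the jar: turn by +101° and go over it.

```bash
python3 -m pendant '{"rows":[0,0,0,1,85,0,0,0,1,85,0,0,0,1,85,0,0,0,1,85,0,0,0,1,85]}';python3 -m pendant '{"rows":[0,0,0,1,85,0,0,0,1,85,0,0,0,1,85,0,0,0,1,85,0,0,0,1,85]}';python3 -m pendant '{"rows":[0,0,0,1,85,0,0,0,1,85,0,0,0,1,85,0,0,0,1,85,0,0,0,1,85]}';python3 -m pendant '{"rows":[0,0,0,1,85,0,0,0,0.8,85,0,0,0,0,85]}';python3 d.py 0.449,0.007,0.125,0
```

```text
clock: 24.67
ee_pos: [0.4227, 0.2737, 0.1227]
ee_rot: [-3.14, 0.002, 1.233]
force: [-0.1, 0.1, -0.2]
width: 0.085
grip_force: 0.0
clock: 25.08
ee_pos: [0.4227, 0.2737, 0.1227]
ee_rot: [-3.141, 0.003, 0.709]
force: [0.3, 0.6, 0.6]
width: 0.0848
grip_force: 0.0
clock: 25.5
ee_pos: [0.4227, 0.2737, 0.1227]
ee_rot: [3.14, 0.003, 0.186]
force: [0.1, -0.2, -0.4]
width: 0.0848
grip_force: 0.0
clock: 25.75
ee_pos: [0.4227, 0.2738, 0.1228]
ee_rot: [3.14, 0.002, -0.0]
force: [0.4, -0.9, 0.2]
width: 0.085
grip_force: 0.0
turn -0.00 then shift x 26.3 y 266.8 z -2.2 mm
```

```bash
python3 -m pendant '{"rows":[2.4,20,0,0,85,2.4,28,0,0,85,2.4,28,0,0,85,2.4,28,0,0,85,2.4,28,0,0,85]}';python3 -m pendant '{"rows":[2.4,28,0,0,85,2.4,28,0,0,85,2.4,28,0,0,85,2.4,25,0,0,85,2.4,16,0,0,85]}';python3 -m pendant '{"rows":[2.4,9.8,0,0,85,0,0,0,0,85,0,0,0,0,85]}';python3 d.py 0.449,0.007,0.008,0
python3 - <<'E'
from h import *
im=robot.capture("side"); save(cv2.convertScaleAbs(im,alpha=1.8),"s6.png",(250,130,430,270),3.3)
E
```

```text
clock: 26.17
ee_pos: [0.4352, 0.1409, 0.1233]
ee_rot: [3.141, 0.002, 0.006]
force: [-0.3, 0.0, 0.3]
width: 0.085
grip_force: 0.0
clock: 26.58
ee_pos: [0.4472, 0.0144, 0.1232]
ee_rot: [3.14, 0.002, 0.003]
force: [-1.5, -0.3, 1.0]
width: 0.085
grip_force: 0.0
clock: 26.83
ee_pos: [0.4504, 0.0082, 0.1237]
ee_rot: [-3.141, 0.001, 0.003]
force: [0.3, 0.3, -0.3]
width: 0.085
grip_force: 0.0
turn 0.03 then shift x -1.4 y 1.2 z 115.7 mm
```

View pics/s6.png

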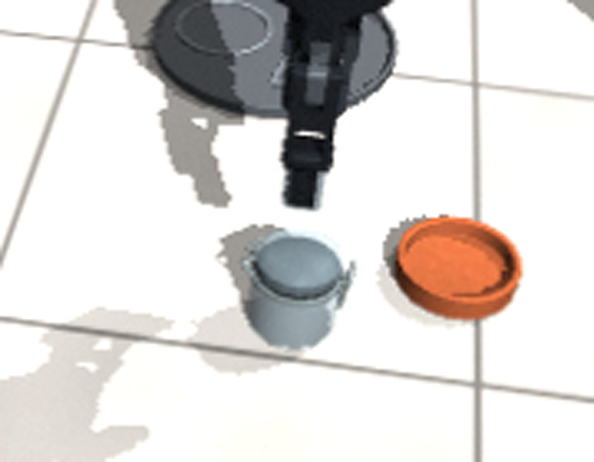

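```bash
python3 -m pendant '{"rows":[-1,1.2,15,0,85,0,0,25,0,85,0,0,25,0,85,0,0,25,0,85,0,0,16,0,85]}';python3 -m pendant '{"rows":[0,0,8,0,85,0,0,0,0,85,0,0,0,0,70,0,0,0,0,60,0,0,0,0,46]}';python3 -m pendant '{"rows":[0,0,0,0,46,0,0,0,0,46,0,0,0,0,46,0,0,0,0,46]}'
```

```text
clock: 27.3
ee_pos: [0.4486, 0.0085, 0.0161]
ee_rot: [-3.141, 0.002, 0.006]
force: [-0.2, 0.0, -0.5]
width: 0.0849
grip_force: 0.0
clock: 27.72
ee_pos: [0.4506, 0.0069, 0.0115]
ee_rot: [-3.141, -0.002, 0.003]
force: [-2.4, 2.2, 16.9]
width: 0.0544
grip_force: 59.4
clock: 28.05
ee_pos: [0.4506, 0.0069, 0.0116]
ee_rot: [-3.141, -0.002, 0.003]
force: [-1.2, 0.5, 7.9]
width: 0.0544
grip_force: 62.1
```

```bash
python3 -m pendant '{"rows":[0,0,-6,0,46,0,0,-15,0,46,0,0,-25,0,46,0,0,-25,1,46,0,0,-10,1,46]}';python3 -m pendant '{"rows":[0,0,0,0,46,0,0,0,0,46]}';python3 d.py 0.531,-0.3055,0.09,-12
```

```text
clock: 28.47
ee_pos: [0.4512, 0.0066, 0.0944]
ee_rot: [-3.14, -0.004, -0.213]
force: [0.6, 0.3, -2.2]
width: 0.0543
grip_force: 63.8
clock: 28.63
ee_pos: [0.4501, 0.0066, 0.0919]
ee_rot: [-3.141, -0.002, -0.204]
force: [-0.9, 0.5, -2.2]
width: 0.0541
grip_force: 63.8
turn 0.05 then shift x 144.0 y 288.4 z 1.9 mm
```

```bash
python3 -m pendant '{"rows":[6,12,0,0,46,10,20,0,0,46,12.5,25,0,0,46,12.5,25,0,0,46,12.5,25,0,0,46]}';python3 -m pendant '{"rows":[12.5,25,0,0,46,12.5,25,0,0,46,12.5,25,0,0,46,12.5,25,0,0,46,12.5,25,0,0,46]}';python3 -m pendant '{"rows":[10,20,0,0,46,9,18,0,0,46,6,12,0,0,46,3,6.4,0,0,46]}';python3 -m pendant '{"rows":[0,0,20,0,46,0,0,25,0,46,0,0,18,0,46,0,0,0,0,46,0,0,0,0,46]}'; python3 d.py 0.531,-0.3055,0.018,-12
python3 - <<'E'
from h import *
im=robot.capture("side"); save(cv2.convertScaleAbs(im,alpha=1.8),"s7.png",(270,80,390,180),5)
E
```

```text
clock: 29.05
ee_pos: [0.4791, -0.1102, 0.0899]
ee_rot: [3.141, 0.002, -0.203]
force: [0.4, 0.7, -2.0]
width: 0.0542
grip_force: 63.8
clock: 29.47
ee_pos: [0.5145, -0.2454, 0.0896]
ee_rot: [-3.141, 0.003, -0.204]
force: [0.3, 1.4, -1.2]
width: 0.054
grip_force: 63.8
clock: 29.8
ee_pos: [0.5302, -0.3075, 0.0895]
ee_rot: [3.141, 0.002, -0.207]
force: [-0.2, 0.4, -1.9]
width: 0.054
grip_force: 63.8
clock: 30.22
ee_pos: [0.53, -0.304, 0.0267]
ee_rot: [-3.14, 0.004, -0.205]
force: [0.2, -0.1, -0.8]
width: 0.0538
grip_force: 63.9
turn 0.04 then shift x 1.3 y 1.2 z 8.7 mm
```

View pics/s7.png

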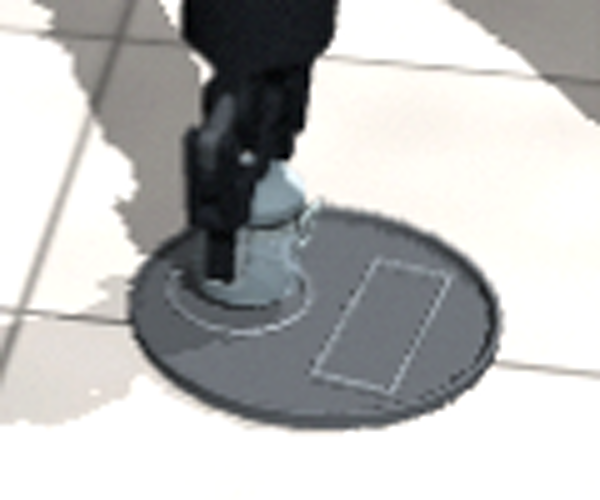

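```bash
python3 -m pendant '{"rows":[3,1,3,0,46,0,0,3,0,46,0,0,0,0,46]}';python3 -m pendant '{"rows":[0,0,1.5,0,46,0,0,0,0,46]}';python3 -m pendant '{"rows":[0,0,1,0,46,0,0,0,0,46]}'
```

```text
clock: 30.52
ee_pos: [0.5345, -0.3071, 0.0225]
ee_rot: [3.141, -0.001, -0.207]
force: [-0.2, -0.1, -1.6]
width: 0.0543
grip_force: 64.0
clock: 30.68
ee_pos: [0.534, -0.3069, 0.0207]
ee_rot: [3.142, -0.0, -0.207]
force: [-0.0, 1.0, -1.7]
width: 0.0542
grip_force: 64.0
clock: 30.85
ee_pos: [0.5339, -0.3069, 0.0196]
ee_rot: [3.142, 0.0, -0.207]
force: [-0.1, 0.4, -1.7]
width: 0.0541
grip_force: 64.0
```

```bash
python3 -m pendant '{"rows":[0,0,1,0,46,0,0,0,0,46]}';python3 -m pendant '{"rows":[0,0,1,0,46,0,0,0,0,46]}'
```

```text
clock: 31.02
ee_pos: [0.5339, -0.3069, 0.0184]
ee_rot: [-3.142, 0.0, -0.207]
force: [0.2, -0.3, -2.2]
width: 0.054
grip_force: 64.0
clock: 31.18
ee_pos: [0.5339, -0.3069, 0.0174]
ee_rot: [-3.142, 0.0, -0.207]
force: [-0.4, -0.5, -2.4]
width: 0.0542
grip_force: 64.0
```

```bash
python3 -m pendant '{"rows":[0,0,1,0,46,0,0,0,0,46]}';python3 -m pendant '{"rows":[0,0,1,0,46,0,0,0,0,46]}';python3 -m pendant '{"rows":[0,0,0.6,0,46,0,0,0,0,46]}'
```

```text
clock: 31.35
ee_pos: [0.5338, -0.3069, 0.0164]
ee_rot: [-3.142, 0.0, -0.207]
force: [-0.7, -0.1, -1.2]
width: 0.0545
grip_force: 64.0
clock: 31.52
ee_pos: [0.534, -0.307, 0.0157]
ee_rot: [3.142, -0.0, -0.207]
force: [-1.6, 0.2, -0.3]
width: 0.0544
grip_force: 64.2
clock: 31.68
ee_pos: [0.534, -0.307, 0.0157]
ee_rot: [3.142, 0.0, -0.207]
force: [-2.2, 0.6, 5.8]
width: 0.0542
grip_force: 64.8
```

Contact at the expected height. Release, then check.

```bash
python3 -m pendant '{"rows":[0,0,-0.7,0,46,0,0,0,0,58,0,0,0,0,65,0,0,0,0,72,0,0,0,0,80]}';python3 -m pendant '{"rows":[0,0,0,0,85,0,0,-15,0,85,0,0,-30,0,85,0,0,-35,0,85,0,0,-35,0,85]}';python3 -m pendant '{"rows":[0,-10,0,-1,85,0,-20,0,-1,85,0,-25,0,-1,85,0,-25,0,-1,85,0,-25,0,-1,85]}'; python3 d.py 0.65,0.1976,0.11,77
python3 - <<'E'
from h import *
im=robot.capture("side"); save(cv2.convertScaleAbs(im,alpha=1.8),"s8.png",(270,80,390,180),5)
E
```

```text
clock: 32.1
ee_pos: [0.534, -0.307, 0.0157]
ee_rot: [3.142, -0.0, -0.207]
force: [0.3, -0.8, -0.3]
width: 0.0798
grip_force: 0.0
clock: 32.52
ee_pos: [0.5336, -0.3068, 0.1327]
ee_rot: [-3.141, 0.001, -0.207]
force: [0.2, 0.5, 0.9]
width: 0.0846
grip_force: 0.0
clock: 32.93
ee_pos: [0.5307, -0.2019, 0.1321]
ee_rot: [3.14, -0.002, 0.322]
force: [0.1, 0.6, 0.3]
width: 0.0852
grip_force: 0.0
turn -9.76 then shift x 416.1 y 26.4 z 22.1 mm
```

View pics/s8.png

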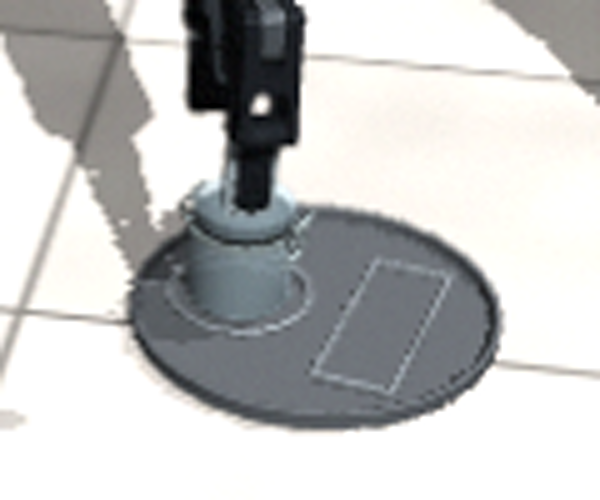

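Jar is upright in its seat, (240,290) in the crop. Now the short marker.

```bash
python3 -m pendant '{"rows":[0,0,0,-1,80,0,0,0,-1,70,0,0,0,-1,60,0,0,0,-1,50,0,0,0,-1,40]}';python3 -m pendant '{"rows":[0,0,0,-1,40,0,0,0,-1,40,0,0,0,-1,40,0,0,0,-1,40,0,0,0,-0.76,40]}';python3 -m pendant '{"rows":[15,0.9,0,0,40,27,1.7,0,0,40,27,1.7,0,0,40,27,1.7,0,0,40,27,1.7,0,0,40]}';python3 -m pendant '{"rows":[27,1.7,0,0,40,27,1.7,0,0,40,27,1.7,0,0,40,27,1.7,0,0,40,27,1.7,0,0,40]}';python3 -m pendant '{"rows":[27,1.7,0,0,40,27,1.7,0,0,40,27,1.7,0,0,40,27,1.7,0,0,40,20,1.3,0,0,40]}';python3 -m pendant '{"rows":[15,1,10,0,40,10,0.7,20,0,40,0,0,20,0,40,0,0,0,0,40,0,0,0,0,40]}'; python3 d.py 0.65,0.1976,0.003,77;python3 mk.py
```

```text
clock: 33.4
ee_pos: [0.5302, -0.2034, 0.1318]
ee_rot: [3.14, 0.0, 0.844]
force: [0.1, 0.0, -0.0]
width: 0.0406
grip_force: 0.0
clock: 33.82
ee_pos: [0.5301, -0.2036, 0.1317]
ee_rot: [3.141, 0.001, 1.343]
force: [0.3, 0.4, -0.3]
width: 0.0403
grip_force: 0.0
clock: 34.23
ee_pos: [0.5663, -0.0845, 0.1318]
ee_rot: [3.141, 0.001, 1.337]
force: [0.0, -0.2, 0.1]
width: 0.04
grip_force: 0.0
clock: 34.65
ee_pos: [0.6058, 0.0451, 0.1318]
ee_rot: [3.141, 0.001, 1.337]
force: [0.3, 0.5, -0.5]
width: 0.0399
grip_force: 0.0
clock: 35.07
ee_pos: [0.6432, 0.1697, 0.132]
ee_rot: [3.141, -0.001, 1.339]
force: [0.2, -0.2, -0.5]
width: 0.0402
grip_force: 0.0
clock: 35.48
ee_pos: [0.6492, 0.1896, 0.0796]
ee_rot: [-3.14, 0.003, 1.338]
force: [0.4, 0.1, 0.1]
width: 0.04
grip_force: 0.0
turn -0.06 then shift x 8.0 y -1.0 z 76.6 mm
[420. 290.] [ 16.7 117.6] 11.0
[434.3 215.4] [15.8 26.4] 10.6
[647.8 200.2] [82.8 18.5] 76.8
[1100.2   73. ] [15.1 73.6] 20.9
```

```bash
python3 -m pendant '{"rows":[5,-1,15,0,40,3,0,25,0,40,0,0,20,0,40,0,0,9,0,40,0,0,0,0,40]}';python3 -m pendant '{"rows":[0,0,0,0,40,0,0,0,0,40]}'; python3 d.py 0.65,0.1976,0.003,77
```

```text
clock: 35.95
ee_pos: [0.6496, 0.1981, 0.0097]
ee_rot: [-3.139, 0.002, 1.338]
force: [-0.3, 0.6, -0.1]
width: 0.0402
grip_force: 0.0
clock: 36.12
ee_pos: [0.6521, 0.1992, 0.0132]
ee_rot: [3.14, -0.001, 1.338]
force: [0.5, 0.1, -0.4]
width: 0.0401
grip_force: 0.0
turn -0.06 then shift x -2.1 y -1.7 z 10.2 mm
```

```bash
python3 -m pendant '{"rows":[0,-1.2,4,0,40,-1,0,4,0,40,0,0,2,0,40,0,0,0,0,40]}';python3 -m pendant '{"rows":[0,0,0,0,30,0,0,0,0,18,0,0,0,0,8,0,0,0,0,8,0,0,0,0,8]}';python3 -m pendant '{"rows":[0,0,-10,0,8,0,0,-25,0,8,0,0,-30,0,8,0,0,-30,0,8,0,0,-10,0,8]}';python3 -m pendant '{"rows":[0,0,0,0,8,0,0,0,0,8]}'; python3 d.py 0.4535,-0.2885,0.105,77.2;python3 mk.py
```

```text
clock: 36.45
ee_pos: [0.6492, 0.198, 0.0012]
ee_rot: [-3.141, 0.001, 1.338]
force: [-0.5, -0.2, -0.9]
width: 0.0399
grip_force: 0.0
clock: 36.87
ee_pos: [0.6499, 0.1985, 0.0021]
ee_rot: [3.141, -0.0, 1.338]
force: [-0.4, 0.1, 2.1]
width: 0.0136
grip_force: 59.6
clock: 37.28
ee_pos: [0.6519, 0.1995, 0.1121]
ee_rot: [3.136, -0.004, 1.338]
force: [1.2, 0.7, 1.1]
width: 0.0137
grip_force: 59.3
clock: 37.45
ee_pos: [0.6496, 0.1982, 0.107]
ee_rot: [3.141, -0.0, 1.338]
force: [0.1, -0.3, -1.2]
width: 0.0138
grip_force: 59.3
turn -0.09 then shift x -518.0 y -83.4 z 2.0 mm
[420. 290.] [ 16.7 117.6] 11.0
[434.3 215.4] [15.8 26.4] 10.6
[693.4 134.8] [61.6 22.4] 78.1
[1100.6  199.2] [ 8.8 66.2] 10.3
[1100.7  130. ] [20.8 98. ] 14.3
[1096.5   79.5] [14.6 75.5] 23.0
```

```bash
python3 -m pendant '{"rows":[-12,-1.9,0,0,8,-20,-3.2,0,0,8,-27,-4.35,0,0,8,-27,-4.35,0,0,8,-27,-4.35,0,0,8]}';python3 -m pendant '{"rows":[-27,-4.35,0,0,8,-27,-4.35,0,0,8,-27,-4.35,0,0,8,-27,-4.35,0,0,8,-27,-4.35,0,0,8]}';python3 -m pendant '{"rows":[-27,-4.35,0,0,8,-27,-4.35,0,0,8,-27,-4.35,0,0,8,-27,-4.35,0,0,8,-27,-4.35,0,0,8]}';python3 -m pendant '{"rows":[-27,-4.35,0,0,8,-27,-4.35,0,0,8,-27,-4.35,0,0,8,-27,-4.35,0,0,8,-15,-2.4,0,0,8]}';python3 -m pendant '{"rows":[-8,-1.3,0,0,8,-4,-0.6,20,0,8,0,0,30,0,8,0,0,25,0,8,0,0,0,0,8]}';python3 -m pendant '{"rows":[0,0,0,0,8,0,0,0,0,8]}'; python3 d.py 0.4535,-0.2885,0.0085,77.2
```

```text
clock: 37.92
ee_pos: [0.6037, 0.0903, 0.1049]
ee_rot: [-3.139, 0.002, 1.338]
force: [-0.3, -0.6, -0.6]
width: 0.0142
grip_force: 59.3
clock: 38.33
ee_pos: [0.5512, -0.0359, 0.1053]
ee_rot: [-3.139, 0.001, 1.338]
force: [0.1, -1.4, 0.2]
width: 0.0139
grip_force: 59.3
clock: 38.75
ee_pos: [0.4987, -0.1618, 0.1054]
ee_rot: [-3.139, 0.0, 1.338]
force: [1.4, -0.5, 1.2]
width: 0.014
grip_force: 59.3
clock: 39.17
ee_pos: [0.4498, -0.2788, 0.1052]
ee_rot: [-3.138, 0.001, 1.334]
force: [0.0, -0.4, -0.4]
width: 0.0141
grip_force: 59.3
clock: 39.58
ee_pos: [0.4453, -0.2839, 0.0271]
ee_rot: [-3.133, -0.003, 1.339]
force: [-0.8, 1.1, 0.3]
width: 0.014
grip_force: 59.3
clock: 39.75
ee_pos: [0.4496, -0.2862, 0.0324]
ee_rot: [3.141, -0.0, 1.339]
force: [-0.4, -0.5, 0.2]
width: 0.0139
grip_force: 59.3
turn -0.08 then shift x -1.4 y 4.3 z 23.9 mm
```

```bash
python3 -m pendant '{"rows":[-1.4,4.3,8,0,8,0,0,8,0,8,0,0,5,0,8,0,0,2.8,0,8,0,0,0,0,8]}';python3 -m pendant '{"rows":[0,0,0,0,8,0,0,0,0,8]}'; python3 d.py 0.4535,-0.2885,0.0085,77.2
```

```text
clock: 40.17
ee_pos: [0.4525, -0.2886, 0.0072]
ee_rot: [-3.14, -0.0, 1.338]
force: [-0.6, -0.2, -0.5]
width: 0.0142
grip_force: 59.3
clock: 40.33
ee_pos: [0.453, -0.289, 0.008]
ee_rot: [3.141, 0.0, 1.338]
force: [-0.9, 1.1, -0.5]
width: 0.0137
grip_force: 59.3
turn -0.09 then shift x 0.5 y 0.3 z -0.5 mm
```

```bash
python3 -m pendant '{"rows":[0,0,0,0,16,0,0,0,0,20,0,0,0,0,24,0,0,-5,0,30,0,0,-15,0,40]}';python3 -m pendant '{"rows":[0,0,-25,0,40,0,0,-35,0,40,0,0,-35,0,40,0,0,-35,0,40,0,0,-20,0,40]}';python3 -m pendant '{"rows":[20,0,0,0,40,30,0,0,0,40,30,0,0,0,40,30,0,0,0,40,20,0,0,0,40]}';python3 -m pendant '{"rows":[0,0,0,0,40,0,0,0,0,40,0,0,0,0,40,0,0,0,0,40,0,0,0,0,40]}'|head -2;python3 - <<'E'
from h import *
save(cv2.convertScaleAbs(robot.capture("top"),alpha=1.8),"t9.png",(100,120,460,340),2.2)
save(cv2.convertScaleAbs(robot.capture("side"),alpha=1.8),"s9.png",(130,80,420,420),1.75)
E
```

```text
clock: 40.75
ee_pos: [0.4517, -0.2882, 0.0269]
ee_rot: [-3.138, -0.001, 1.339]
force: [0.5, -0.1, 0.6]
width: 0.0395
grip_force: 0.0
clock: 41.17
ee_pos: [0.4543, -0.2894, 0.1821]
ee_rot: [3.137, 0.001, 1.339]
force: [0.4, -0.1, -0.4]
width: 0.0401
grip_force: 0.0
clock: 41.58
ee_pos: [0.4834, -0.1593, 0.1786]
ee_rot: [3.141, -0.001, 1.341]
force: [0.5, -0.4, -0.6]
width: 0.0403
grip_force: 0.0
clock: 42.0
ee_pos: [0.4825, -0.1637, 0.1778]
```

View pics/t9.png

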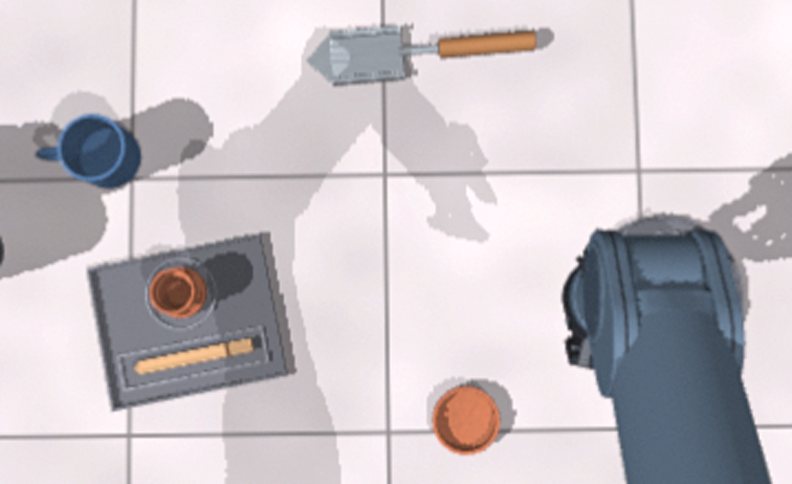

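View pics/s9.png

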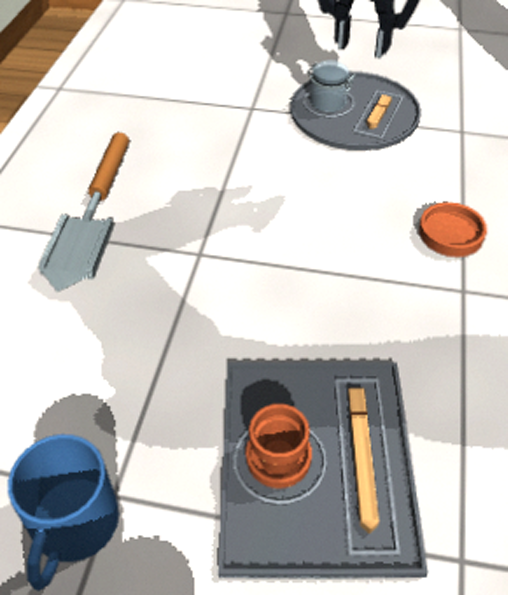

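Both kits are complete. The pot stands in the saucer at (278,450), the jar is in its seat at (328,95), and each marker lies inside its lane.

```bash
python3 -c "from station import robot; print(robot.hand_in())"
```

```text
the job is handed in; nothing more can be done
None
```

Both planting kits are made up and the job is handed in at about 42 s of the 112 s limit: the final pictures show the saucer, pot, jar and both markers in their places, with the mug and trowel not touched.

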